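Load the sample drawer of a grain analyser and close its cover

ROBOT

A 6-joint arm with a two-finger parallel gripper is mounted at the origin on the work surface. World frame = base frame: x ahead of the robot, y to its left, z up, the work surface at z = 0. Lengths are in m, angles in degrees, forces in N, time in s.
With the tool pointing down it reaches from about 0.35 to 0.875 m from the base axis. Payload 4.2 kg.
Tool frame: the origin (TCP) lies midway between the tips of the shut fingers; the grasp point (between the pads) lies 19 mm behind it; z points along the fingers, y is the direction in which the jaws open and shut (so a half turn about z gives the same grasp; the last joint's range is limited). The gripper opens to 87 mm and grips with 3 to 60 N. Pads are 19 mm wide; open, the fingers measure 117 mm over their backs; the gripper's body (75 mm by 190 mm) begins 51 mm behind the grasp point.
Start: joints at [89.76, 22.042, 0.453, 0, -68.411, -14.817], TCP at [0.162, 0.604, 0.197] pointing down, gripper open.
Joint ranges: [-179.83, 179.83], [-69.29, 118.12], [-61.27, 80.66], [-181.25, 117.63], [-171.15, -9.14], [-177.46, 177.46]. Speed limits (degrees/s): [159.86, 159.86, 180, 180, 180, 180].

INTERFACE

Orientations are given as a 3x3 rotation matrix whose columns are the frame's x, y, z axes.
In Python, from station import r gives the robot as it stands.
- The arm moves only by the tool play_rows, never from a script. Its argument "commands" is a list that holds one entry, the list of rows, each a list of 7 numbers: the shift along the world's x, y, z in m, then the turn, a rotation vector about the world's x, y, z in rad, then the closure, from 0 (fully open) to 1 (shut). A call has 1 to 5 rows; each row is the pose to reach, as a shift and turn from the pose commanded when the call began; what a row does not reach only later rows make up. A row lasts 1/10 s, in which the tool goes at most 50 mm and 8.59 degrees, less where a joint would pass 70% of its speed; a pose out of reach is approached as far as the arm can. A call with a gripper value outside its range is refused whole. The fingers move at their own pace and stop on an object; the grip force is fixed at half the most. Time passes only in rows, so rows that repeat a pose let the fingers close. It gives the time, the measured TCP pose, the force and the opening at its end, in the units of the state.
- r.sense(): the state, without advancing time (a new reading comes with each control period).
- r.capture(name): name is "scene" or "top" or "wrist"; returns a dict with "image" (420x560x3 uint8, red, green, blue), "range_z" (420x560 float32, m along the optical axis (not along the pixel's ray), 0 where there is no reading), "intrinsics" (3x3 intrinsics, pixels), "k1" (the pictures are not rectified: a ray, as slopes to the right and down, at radius r is drawn at 1 + k1 r^2 times it, then the intrinsics apply), "extrinsics" (4x4, takes a point from camera to world coordinates); the wrist camera has in their place "mount" (4x4, takes a point from camera to tool coordinates, whose origin is the TCP and whose axes are the flange's). Camera axes: x right, y up, looking along -z (the intrinsics and any distortion apply to the point x, -y, -z); pixel columns grow to the right and rows downward; lengths in m; the calibration is good to about 2 mm. A picture is of the moment at which its call begins: read the wrist's pose just before it.
- r.finish_job(): hands the job in, once; it reports no verdict.
The state is a dict: "time_s": time; "joints": joint angles; "joint_velocities": joint speeds; "effort": joint torques, N m; "tcp_pos": TCP position; "ee_rot": TCP orientation; "wrist_force": force on the tool from outside, world axes, zero at the start; "moment": the same for the moment, N m; "gripper_width": opening from 0.0 (shut) to 1.0 (fully open).
Only numpy, scipy, OpenCV 4.12 (cv2) and the standard library are available. Lean on these libraries where they do the work, as an engineer would, in place of code of your own. Each camera call takes 0.05 s, during which the arm holds its last target. There are 200 camera calls.

TASK

Get the grain analyser ready to measure the round cup: with your fingertips push the drawer that holds the round cup fully home, then swing the raised cover on top of the machine down until it lies flat shut. Leave the other drawer (with the long box) as far open as it is; do not touch, tip or lift the cup or the box, and leave everything else standing where it is.

Things in the scene. Friction and masses are not known exactly. Their poses are not given: they have to be found in the camera images.
- analyser: White bench analyser, fixed, 240 deep (x) x 300 wide (y) x 112 mm high (its top deck). Origin: centre of its underside, on the table. Its -x side is the front with the two drawers and faces the robot, turned by up to 0.2 rad; +y is left seen from the robot; z is up. The deck is flat but for the cover in the middle and the jar.
- drawer_left (a joint): How far the left drawer (+y) is out, m: 0 fully home, 0.12 end of travel; it starts 0.07 to 0.10 out. It slides along the analyser's x axis with about 1.5 N friction and light damping, stays where it is left, and stops hard at 0. No latch, no handle.
- drawer_right (a joint): The same for the right drawer (-y).
- drawer_left_front (a point): Centre of the outer face of the left drawer's flat front plate, now. The plate is 126 wide (y) x 62 mm high (z), 15 mm thick, its centre 70 mm and its upper edge 101 mm above the table; its axes are the analyser's, so it is pushed home along +x. Fully home it is at x -120, y +70 mm in the analyser's frame. Behind it lies an open tray 118 mm wide with 22 mm high walls.
- drawer_right_front (a point): The same for the right drawer; fully home at x -120, y -70 mm in the analyser's frame.
- round_cup_mid (a point): Lidded round metal sample cup, 51 mm across, 44 mm tall, about 0.12 kg, standing loose in the open part of one of the two drawers, left or right; centre, 22 mm above its underside. It goes in with the drawer.
- long_box_mid (a point): Lidded long metal sample box, 37 x 84 x 32 mm (long side across the drawer), standing loose in the other drawer; centre, 16 mm above its underside.
- cover (a joint): Angle of the cover, rad: 0 lying flat shut on the deck, growing as its front edge rises, 1.5 almost upright; starts at 1.05 to 1.35. Stiff hinge (0.17 N m friction): it stays at any angle and must be pushed all the way down, some 2 N at the edge.
- cover_hinge (a point): Point on the hinge line of the cover's outer face, middle of its width: at x +10, y 0, z +125 mm in the analyser's frame when shut. The hinge axis (the analyser's y) runs 12 mm under the outer face, at x +10, z +113 mm. The cover is a flat plate 115 long (from the hinge to its front edge, along its -x) x 165 wide (y) x 12 mm thick; shut, it covers x -105 to +10 mm and its outer face is its top; raised, its outer face looks back (+x) and up.
- cover_edge (a point): Middle of the cover's free front edge, on the outer face, 115 mm from point cover_hinge. The axes are the cover's, turning with it: -x from hinge to edge, z out of the outer face.
- spare_cup_mid (a point): Bystander: spare round cup like the one in the drawer (51 mm across, 44 mm tall), standing on the table to the left of the analyser's front; centre, 22 mm above its underside
- spare_box_mid (a point): Bystander: spare long box like the one in the drawer (37 x 84 x 32 mm), standing on the table to the right of the analyser's front; centre, 16 mm above its underside
- jar_mid (a point): Bystander: small clear jar, 38 mm across and 50 mm tall, standing on the analyser's top beside the cover on the left; centre, 25 mm above its underside
- flask_mid (a point): Bystander: white plastic bottle, 64 mm across and 170 mm tall, on the table well to the right of the analyser; centre, 85 mm above its underside
- brush_mid (a point): Bystander: hand brush 170 mm long, lying on the table to the left of the analyser; a point near its middle
- scoop_mid (a point): Bystander: small metal scoop, 140 mm long, 25 mm tall, lying on the table to the right of the analyser; the middle of its bowl
- round_cup: The same round cup: the centre of its underside.
Not all that is in view belongs to the job. Leave any orange or red look-alike of the part that bears long_box_mid alone.

How it is judged (in metres and radians):
On the way, in this order (a step that is already met when the one before it is completed fails the run):
1. the drawer with the round cup is fully home (within 5 mm) while the cover is still raised and the other drawer has not moved (((y of round_cup_mid in the frame of analyser above 0 m and value of joint drawer_left below 0.005 m and distance of drawer_right_front from where it was at the start of the episode below 0.01 m) or (y of round_cup_mid in the frame of analyser below 0 m and value of joint drawer_right below 0.005 m and distance of drawer_left_front from where it was at the start of the episode below 0.01 m)) and value of joint cover above 0.6 rad), for 0.2 s.
2. the cover lies flat shut, the drawer still home (((y of round_cup_mid in the frame of analyser above 0 m and value of joint drawer_left below 0.005 m and distance of drawer_right_front from where it was at the start of the episode below 0.01 m) or (y of round_cup_mid in the frame of analyser below 0 m and value of joint drawer_right below 0.005 m and distance of drawer_left_front from where it was at the start of the episode below 0.01 m)) and value of joint cover below 0.05 rad), for 0.2 s.
At the end, for the whole second after the job is handed in: The drawer with the round cup is within 5 mm of fully home with the cup standing upright inside; the cover is within 0.05 rad of flat shut; the other drawer is within 10 mm, and the long box within 20 mm, of where they started (all of step 2 and angle between each of round_cup_mid, long_box_mid's own z axis and vertical below 0.2 rad and height (world z) of round_cup_mid between 0.057 and 0.077 m and x of round_cup_mid in the frame of analyser between -0.11 and 0.09 m and distance of long_box_mid from where it was at the start of the episode below 0.02 m and linear speed of round_cup below 0.02 m/s); the robot touches nothing.
It fails at once if the round cup or the long box is touched by the robot (contact force between any of the fingers, the arm and round_cup above 1 N or contact force between any of the fingers, the arm and long_box above 1 N).
It fails at once if the round cup or the long box is lifted more than 15 mm or tipped (height (world z) of round_cup_mid above 0.082 m or height (world z) of long_box_mid above 0.076 m or angle between any of round_cup_mid, long_box_mid's own z axis and vertical above 0.5 rad).
It fails at once if the other drawer is moved more than 10 mm ((y of round_cup_mid in the frame of analyser above 0 m and distance of drawer_right_front from where it was at the start of the episode above 0.01 m) or (y of round_cup_mid in the frame of analyser below 0 m and distance of drawer_left_front from where it was at the start of the episode above 0.01 m)).
It fails at once if a bystander is moved more than 20 mm (distance of any of spare_cup_mid, spare_box_mid, jar_mid, flask_mid, brush_mid, scoop_mid from where it was at the start of the episode above 0.02 m).
It also fails if it takes over 51 s, if anything falls off the work surface, if the arm or the gripper's body presses on something with over 40 N, if the wrist force passes 120 N, or if a joint passes its speed limit or range.

## Working session

There is one attempt and no reset: what is moved stays moved. The work goes in short steps, Python scripts to look and compute and a tool call to move; the robot and the scene stay as the last step left them, time stands still between calls to the robot, and variables do not carry over. Pictures are saved under pics/ and viewed, about 8 in all and at most 12, crops included, and the job is handed in when it is done.

Besides the shell and the picture viewer there is one more tool, called as name(argument=value, ...), one argument or row to a line, values as JSON. play_rows: Moves the arm, as the interface text tells. Its arguments: {"type":"object","properties":{"commands":{"type":"array","items":{"type":"array","items":{"type":"array","items":{"type":"number"}}}}},"required":["commands"]}

```bash
mkdir -p pics
cat > h.py <<'E'
import numpy as np, cv2
from station import r
def cap(n):
    s=r.sense(); c=r.capture(n); c['T']=c.get('extrinsics')
    if c['T'] is None:
        T=np.eye(4);T[:3,:3]=s['ee_rot'];T[:3,3]=s['tcp_pos'];c['T']=T@np.array(c['mount'])
    return c
def save(c,f): cv2.imwrite('pics/'+f,c['image'][:,:,::-1])
def cloud(c):
    K=np.array(c['intrinsics']);k=float(c['k1']);h,w=c['range_z'].shape
    u,v=np.meshgrid(np.arange(w),np.arange(h))
    p=np.stack([u,v],-1).reshape(-1,1,2).astype(float)
    q=cv2.undistortPoints(p,K,np.array([k,0,0,0.]),).reshape(h,w,2)
    z=c['range_z'];P=np.stack([q[...,0]*z,-q[...,1]*z,-z],-1)
    W=P@np.array(c['T'])[:3,:3].T+np.array(c['T'])[:3,3]
    W[z==0]=np.nan
    return W
E
python3 - <<'E'
from h import *
for n in('scene','top'):
    c=cap(n);save(c,n+'0.png');np.savez(n+'0.npz',W=cloud(c),im=c['image'])
    print(n,np.round(c['T'],2).tolist(),c['k1'])
E
```

```text
scene [[0.2, -0.83, 0.51, 1.14], [0.98, 0.17, -0.11, -0.19], [-0.0, 0.53, 0.85, 1.06], [0.0, 0.0, 0.0, 1.0]] -0.031250115760600085
top [[0.02, 0.99, -0.14, 0.42], [-1.0, 0.02, -0.01, -0.09], [-0.0, 0.14, 0.99, 1.27], [0.0, 0.0, 0.0, 1.0]] -0.08274126539579917
```

```bash
python3 -c "
from h import *
s=r.sense();print(s)"
```

```text
{'time_s': 0.1, 'joints': array([ 8.97591258e+01,  2.20858320e+01,  3.87636712e-01, -2.51908449e-02,
       -6.84116059e+01, -1.48174042e+01]), 'joint_velocities': array([-0.05952109, -0.21316402,  0.23216685,  0.04308312,  0.03828039,
       -0.05214977]), 'effort': array([-1.18272787e-04, -3.91687059e+01,  1.87935573e+01,  4.23188433e+00,
        1.34666057e-02, -6.84781571e-05]), 'tcp_pos': array([0.1622005 , 0.60297341, 0.19577508]), 'ee_rot': array([[ 9.65619947e-01, -2.59957583e-01, -4.16874083e-04],
       [-2.59957899e-01, -9.65618053e-01, -1.91462342e-03],
       [ 9.51797337e-05,  1.95716827e-03, -9.99998080e-01]]), 'wrist_force': array([1.33726559, 0.08735612, 0.42100282]), 'moment': array([0.02360825, 0.02763051, 0.00548639]), 'gripper_width': 1.0015038740887947}
```

View pics/scene0.png

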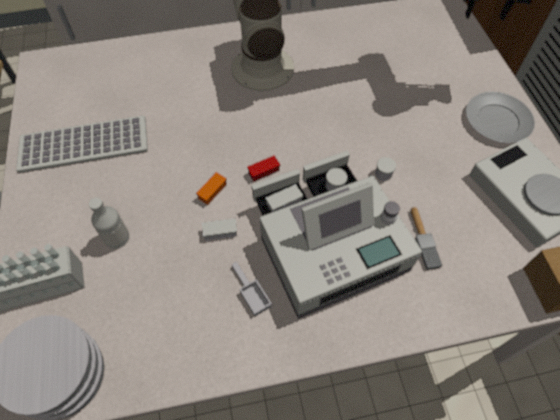

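View pics/top0.png

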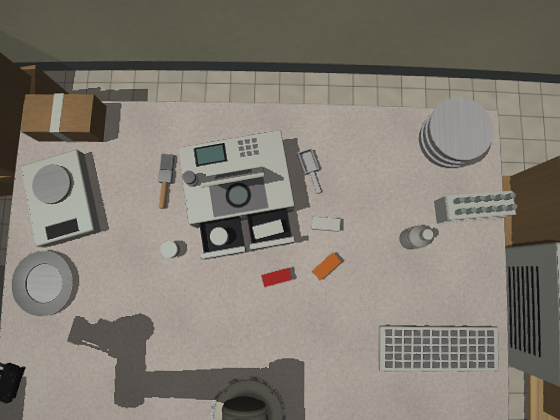

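The round cup is in the left (+y) drawer (top view, 220,236) and the long box is in the right one (268,229). The cover stands raised at about (235,185) and the jar is at (190,177). Red and orange look-alikes lie in front of the right drawer at (277,277) and (327,265).

Run:
```python
from h import *
d=np.load('top0.npz');W=d['W'];im=d['im']
def at(u,v):print((u,v),np.round(np.nanmedian(W[v-1:v+2,u-1:u+2].reshape(-1,3),0),3))
for p in[(210,252),(235,249),(222,252),(268,244),(220,236),(268,229),(190,177),(169,249),(277,277),(327,265),(326,223),(235,178),(210,182),(262,174),(200,160),(230,140)]:at(*p)
# deck fit
roi=np.zeros(W.shape[:2],bool);roi[125:225,170:305]=1
m=roi&(abs(W[...,2]-.112)<.006)
pts=W[m][:,:2];rect=cv2.minAreaRect((pts*1000).astype(np.float32));print('deck',rect, np.median(W[m][:,2]))
print(np.round(cv2.boxPoints(rect)))
# drawer front tops (z~.101) in front
roi[:]=0;roi[205:262,190:300]=1
m=roi&(abs(W[...,2]-.101)<.006);v,u=np.nonzero(m)
for a in range(195,300,6):
    k=(u>=a)&(u<a+6)
    if k.sum():
        q=W[v[k],u[k]];i=np.argsort(q[:,0])[:5];print(a,np.round(q[i].mean(0),3),len(q))
# scene cover
S=np.load('scene0.npz')['W']
for p in[(310,222),(370,195),(345,190),(318,240),(375,230),(340,215)]:
    print('scene',p,np.round(S[p[1],p[0]],3))
```

```text
(210, 252) [0.468 0.113 0.096]
(235, 249) [0.478 0.041 0.1  ]
(222, 252) [0.469 0.077 0.101]
(268, 244) [ 0.494 -0.05   0.101]
(220, 236) [0.514 0.086 0.09 ]
(268, 229) [ 0.539 -0.049  0.078]
(190, 177) [0.666 0.164 0.164]
(169, 249) [0.476 0.242 0.042]
(277, 277) [ 0.403 -0.077  0.033]
(327, 265) [ 0.441 -0.223  0.032]
(326, 223) [ 0.565 -0.219  0.034]
(235, 178) [0.653 0.034 0.223]
(210, 182) [0.641 0.098 0.223]
(262, 174) [ 0.666 -0.034  0.222]
(200, 160) [0.727 0.149 0.114]
(230, 140) [0.789 0.067 0.112]
deck ((683.29052734375, 48.76813507080078), (226.89224243164062, 302.2801818847656), 11.194548606872559) 0.11270908844963223
[[ 543.  175.]
 [ 601. -122.]
 [ 824.  -77.]
 [ 765.  219.]]
195 [0.498 0.142 0.102] 7
201 [0.451 0.129 0.101] 36
207 [0.454 0.113 0.099] 35
213 [0.457 0.096 0.101] 34
219 [0.461 0.08  0.099] 36
225 [0.464 0.063 0.101] 36
231 [0.468 0.048 0.1  ] 35
237 [0.471 0.031 0.101] 37
243 [0.475 0.017 0.098] 15
249 [ 0.481 -0.005  0.102] 27
255 [ 0.484 -0.017  0.1  ] 34
261 [ 0.487 -0.033  0.101] 36
267 [ 0.49  -0.051  0.101] 35
273 [ 0.493 -0.067  0.099] 36
279 [ 0.497 -0.083  0.1  ] 35
285 [ 0.5   -0.102  0.102] 34
291 [ 0.504 -0.117  0.101] 21
scene (310, 222) [ 0.68  -0.022  0.189]
scene (370, 195) [0.647 0.118 0.199]
scene (345, 190) [0.572 0.095 0.113]
scene (318, 240) [ 0.698 -0.005  0.133]
scene (375, 230) [0.69  0.132 0.112]
scene (340, 215) [0.671 0.047 0.178]
```

play_rows(
  commands=[
    [[0.02, -0.04, 0.0, 0, 0, 0.1, 1], [0.04, -0.08, 0.0, 0, 0, 0.2, 1], [0.06, -0.12, 0.0, 0, 0, 0.3, 1], [0.08, -0.16, 0.0, 0, 0, 0.4, 1], [0.1, -0.2, 0.0, 0, 0, 0.459, 1]],
  ],
)

```text
time_s: 0.6
tcp_pos: [0.2627, 0.4015, 0.1964]
ee_rot: [[0.98, 0.198, -0.0], [0.198, -0.98, -0.001], [-0.0, 0.001, -1.0]]
wrist_force: [0.9, -0.3, 1.6]
gripper_width: 0.629
```

play_rows(
  commands=[
    [[0.02, -0.04, 0.0, 0, 0, 0, 1], [0.04, -0.08, 0.0, 0, 0, 0, 1], [0.06, -0.12, 0.0, 0, 0, 0, 1], [0.08, -0.16, 0.0, 0, 0, 0, 1], [0.1, -0.2, 0.0, 0, 0, 0, 1]],
  ],
)

```text
time_s: 1.1
tcp_pos: [0.3625, 0.2017, 0.1967]
ee_rot: [[0.981, 0.196, -0.0], [0.196, -0.981, 0.0], [-0.0, -0.0, -1.0]]
wrist_force: [1.1, 0.8, -0.2]
gripper_width: 0.174
```

play_rows(
  commands=[
    [[0.02, -0.04, 0.0, 0, 0, 0, 1], [0.04, -0.08, 0.0, 0, 0, 0, 1], [0.06, -0.11, 0.0, 0, 0, 0, 1], [0.07, -0.133, 0.0, 0, 0, 0, 1], [0.07, -0.133, 0.0, 0, 0, 0, 1]],
  ],
)

```text
time_s: 1.6
tcp_pos: [0.4327, 0.0683, 0.1962]
ee_rot: [[0.982, 0.191, -0.001], [0.191, -0.982, -0.001], [-0.001, 0.001, -1.0]]
wrist_force: [-0.4, -0.3, 0.1]
gripper_width: 0.006
```

Run:
```python
from h import *
s=r.sense();print(s['time_s'],s['tcp_pos'],s['ee_rot'],s['wrist_force'],s['gripper_width'])
c=cap('wrist');save(c,'w1.png');print(np.round(c['mount'],3).tolist())
W=cloud(c)
roi=abs(W[...,2]-.101)<.004
roi&=(W[...,0]<.52)&(W[...,0]>.42)
for y in np.arange(.0,.16,.02):
    k=roi&(abs(W[...,1]-y)<.004)
    if k.sum()>5:print(round(y,2),np.round(np.percentile(W[k][:,0],[2,50,98]),4),k.sum())
```

```text
1.6 [0.43267145 0.06825355 0.19621925] [[ 9.81684573e-01  1.90509579e-01 -1.22475312e-03]
 [ 1.90508754e-01 -9.81685203e-01 -7.59341397e-04]
 [-1.34698382e-03  5.12107545e-04 -9.99998962e-01]] [-0.44576963 -0.28984984  0.12672187] 0.005824671781086148
[[0.0, 0.965, 0.264, 0.073], [1.0, -0.0, -0.0, 0.001], [-0.0, 0.264, -0.965, -0.188], [0.0, 0.0, 0.0, 1.0]]
0.0 [0.4792 0.4867 0.4933] 135
0.02 [0.472  0.479  0.4865] 133
0.04 [0.469  0.4759 0.4827] 132
0.06 [0.465  0.472  0.4785] 130
0.08 [0.4613 0.468  0.4746] 134
0.1 [0.4562 0.4639 0.4707] 137
0.12 [0.4515 0.4594 0.4669] 150
0.14 [0.4496 0.4577 0.4633] 53
```

play_rows(
  commands=[
    [[0, 0.002, -0.04, 0, 0, 0, 1], [0, 0.002, -0.08, 0, 0, 0, 1], [0, 0.002, -0.12, 0, 0, 0, 1], [0, 0.002, -0.126, 0, 0, 0, 1], [0, 0.002, -0.126, 0, 0, 0, 1]],
  ],
)

```text
time_s: 2.15
tcp_pos: [0.4319, 0.0728, 0.0704]
ee_rot: [[0.98, 0.197, -0.002], [0.197, -0.98, -0.002], [-0.002, 0.001, -1.0]]
wrist_force: [0.5, -0.3, 0.8]
gripper_width: 0.006
```

play_rows(
  commands=[
    [[0.005, 0.001, 0, 0, 0, 0, 1], [0.01, 0.002, 0, 0, 0, 0, 1], [0.014, 0.003, 0, 0, 0, 0, 1], [0.018, 0.0035, 0, 0, 0, 0, 1], [0.022, 0.0045, 0, 0, 0, 0, 1]],
  ],
)

```text
time_s: 2.65
tcp_pos: [0.4543, 0.0769, 0.0711]
ee_rot: [[0.981, 0.195, -0.001], [0.195, -0.981, -0.0], [-0.001, -0.0, -1.0]]
wrist_force: [-1.5, -0.1, 2.0]
gripper_width: 0.004
```

play_rows(
  commands=[
    [[0.004, 0.001, 0, 0, 0, 0, 1], [0.008, 0.0015, 0, 0, 0, 0, 1], [0.012, 0.0025, 0, 0, 0, 0, 1], [0.016, 0.003, 0, 0, 0, 0, 1], [0.02, 0.004, 0, 0, 0, 0, 1]],
  ],
)

```text
time_s: 3.15
tcp_pos: [0.4745, 0.081, 0.0706]
ee_rot: [[0.981, 0.195, -0.0], [0.195, -0.981, -0.0], [-0.0, 0.0, -1.0]]
wrist_force: [-1.4, -1.6, 1.0]
gripper_width: 0.003
```

play_rows(
  commands=[
    [[0.005, 0.001, 0, 0, 0, 0, 1], [0.01, 0.002, 0, 0, 0, 0, 1], [0.015, 0.003, 0, 0, 0, 0, 1], [0.02, 0.004, 0, 0, 0, 0, 1], [0.025, 0.005, 0, 0, 0, 0, 1]],
  ],
)

```text
time_s: 3.65
tcp_pos: [0.4997, 0.086, 0.0707]
ee_rot: [[0.981, 0.195, -0.0], [0.195, -0.981, -0.0], [-0.0, 0.0, -1.0]]
wrist_force: [-1.9, -0.2, 1.2]
gripper_width: 0.007
```

play_rows(
  commands=[
    [[0.005, 0.001, 0, 0, 0, 0, 1], [0.01, 0.002, 0, 0, 0, 0, 1], [0.015, 0.003, 0, 0, 0, 0, 1], [0.02, 0.004, 0, 0, 0, 0, 1], [0.024, 0.0048, 0, 0, 0, 0, 1]],
  ],
)

```text
time_s: 4.15
tcp_pos: [0.5238, 0.0909, 0.0707]
ee_rot: [[0.981, 0.195, 0.0], [0.195, -0.981, -0.0], [-0.0, 0.0, -1.0]]
wrist_force: [-1.8, -0.9, 0.1]
gripper_width: 0.002
```

play_rows(
  commands=[
    [[0.003, 0.0006, 0, 0, 0, 0, 1], [0.005, 0.001, 0, 0, 0, 0, 1], [0.007, 0.0014, 0, 0, 0, 0, 1], [0.009, 0.0018, 0, 0, 0, 0, 1], [0.011, 0.0022, 0, 0, 0, 0, 1]],
  ],
)

```text
time_s: 4.65
tcp_pos: [0.5326, 0.0926, 0.0706]
ee_rot: [[0.981, 0.195, -0.004], [0.195, -0.981, -0.001], [-0.004, 0.0, -1.0]]
wrist_force: [-9.0, 0.1, 6.5]
gripper_width: 0.008
```

play_rows(
  commands=[
    [[0.002, 0.0004, 0, 0, 0, 0, 1], [0.003, 0.0006, 0, 0, 0, 0, 1], [0.003, 0.0006, 0, 0, 0, 0, 1], [0.003, 0.0006, 0, 0, 0, 0, 1]],
  ],
)

```text
time_s: 5.05
tcp_pos: [0.5326, 0.0925, 0.0705]
ee_rot: [[0.981, 0.194, -0.01], [0.194, -0.981, -0.003], [-0.01, 0.001, -1.0]]
wrist_force: [-11.2, -0.4, 7.9]
gripper_width: 0.006
```

play_rows(
  commands=[
    [[-0.01, -0.002, 0, 0, 0, 0, 1], [-0.03, -0.006, 0, 0, 0, 0, 1], [-0.05, -0.01, 0, 0, 0, 0, 1], [-0.07, -0.014, 0.02, 0, 0, 0, 1], [-0.07, -0.014, 0.06, 0, 0, 0, 1]],
  ],
)

```text
time_s: 5.55
tcp_pos: [0.4634, 0.0784, 0.1289]
ee_rot: [[0.981, 0.195, -0.006], [0.195, -0.981, -0.002], [-0.007, 0.001, -1.0]]
wrist_force: [1.1, 0.2, 0.4]
gripper_width: 0.006
```

play_rows(
  commands=[
    [[0, 0, 0.04, 0, 0, 0, 1], [0, 0, 0.08, 0, 0, 0, 1], [0, 0, 0.12, 0, 0, 0, 1], [0, 0, 0.16, 0, 0, 0, 1], [0, 0, 0.18, 0, 0, 0, 1]],
  ],
)

```text
time_s: 6.05
tcp_pos: [0.4696, 0.0804, 0.3156]
ee_rot: [[0.981, 0.195, 0.01], [0.195, -0.981, 0.004], [0.011, -0.002, -1.0]]
wrist_force: [1.1, 0.8, -0.4]
gripper_width: 0.009
```

Run:
```python
from h import *
s=r.sense();print(s['time_s'],s['tcp_pos'])
c=cap('wrist');W=cloud(c);save(c,'w2.png')
roi=abs(W[...,2]-.101)<.004
roi&=(W[...,0]<.62)&(W[...,0]>.42)
for y in np.arange(-.1,.2,.02):
    k=roi&(abs(W[...,1]-y)<.004)
    if k.sum()>5:print(round(y,2),np.round(np.percentile(W[k][:,0],[2,50,98]),4),k.sum())
c=cap('scene');save(c,'s2.png');S=cloud(c)
m=np.zeros(S.shape[:2],bool);m[170:260,290:400]=1
C=np.array([.677,.048]);L=(S[...,:2]-C);xa=L@[.981,.194];ya=L@[-.194,.981]
m&=(abs(ya)<.06)&(S[...,2]>.135)&(abs(xa)<.05)
A=np.polyfit(S[...,2][m],xa[m],1);print('plane dx/dz',A,'th',np.arctan2(1,-A[0]),m.sum(),'zmax',S[...,2][m].max())
```

```text
6.05 [0.46960564 0.08040116 0.3156393 ]
-0.1 [0.4992 0.5068 0.514 ] 65
-0.08 [0.4952 0.5029 0.5942] 73
-0.06 [0.4912 0.4992 0.5903] 71
-0.04 [0.4872 0.4952 0.5862] 77
-0.02 [0.483  0.4904 0.5827] 69
0.0 [0.4805 0.4881 0.5791] 64
0.04 [0.5552 0.5626 0.5699] 79
0.06 [0.5512 0.5585 0.5657] 78
0.08 [0.5472 0.5545 0.5616] 77
0.1 [0.5432 0.5505 0.5576] 77
0.12 [0.5393 0.5464 0.5538] 78
0.14 [0.5353 0.5425 0.5496] 79
plane dx/dz [-0.43915175  0.07228996] th 1.1570003389179389 1920 zmax 0.22663427847623263
```

play_rows(
  commands=[
    [[0.045, -0.008, 0, 0, 0, 0, 1], [0.09, -0.016, 0, 0, 0, 0, 1], [0.135, -0.024, 0, 0, 0, 0, 1], [0.18, -0.032, 0, 0, 0, 0, 1], [0.228, -0.038, 0, 0, 0, 0, 1]],
  ],
)

```text
time_s: 6.65
tcp_pos: [0.6972, 0.0413, 0.3097]
ee_rot: [[0.981, 0.195, 0.001], [0.195, -0.981, 0.0], [0.001, -0.0, -1.0]]
wrist_force: [0.7, 1.3, 0.9]
gripper_width: 0.006
```

play_rows(
  commands=[
    [[0, 0, 0, 0, 0, 0, 1], [0, 0, -0.03, 0, 0, 0, 1], [0, 0, -0.06, 0, 0, 0, 1], [0, 0, -0.09, 0, 0, 0, 1], [0, 0, -0.105, 0, 0, 0, 1]],
  ],
)

```text
time_s: 7.15
tcp_pos: [0.6934, 0.0418, 0.2015]
ee_rot: [[0.981, 0.195, -0.005], [0.195, -0.981, -0.0], [-0.005, -0.001, -1.0]]
wrist_force: [0.4, 0.4, 0.3]
gripper_width: 0.003
```

Run:
```python
from h import *
s=r.sense();print(s['time_s'],s['tcp_pos'],s['wrist_force'])
c=cap('scene');cv2.imwrite('pics/s3.png',cv2.resize(c['image'][130:330,200:460,::-1],None,fx=3,fy=3))
p0=s['tcp_pos'];C=np.array([.677,.048]);ya=-.01
for th in list(np.arange(1.15,-.01,-.1))+[0,-.04]:
    xa=.01-.095*np.cos(th)+.012*np.sin(th)+.012;z=.113+.095*np.sin(th)+.012*np.cos(th)
    w=np.r_[C+xa*np.array([.981,.194])+ya*np.array([-.194,.981]),z]
    print(round(th,2),np.round(w,3),np.round(w-p0,3).tolist())
```

```text
7.15 [0.69338016 0.04179745 0.20146491] [0.35058986 0.37545166 0.3300528 ]
1.15 [0.673 0.037 0.205] [-0.02, -0.005, 0.003]
1.05 [0.664 0.035 0.201] [-0.029, -0.006, -0.0]
0.95 [0.656 0.034 0.197] [-0.037, -0.008, -0.004]
0.85 [0.648 0.032 0.192] [-0.046, -0.01, -0.009]
0.75 [0.64  0.031 0.187] [-0.053, -0.011, -0.015]
0.65 [0.633 0.029 0.18 ] [-0.06, -0.013, -0.021]
0.55 [0.627 0.028 0.173] [-0.066, -0.014, -0.029]
0.45 [0.622 0.027 0.165] [-0.072, -0.015, -0.036]
0.35 [0.617 0.026 0.157] [-0.076, -0.016, -0.045]
0.25 [0.613 0.025 0.148] [-0.08, -0.017, -0.053]
0.15 [0.61  0.025 0.139] [-0.083, -0.017, -0.062]
0.05 [0.608 0.024 0.13 ] [-0.085, -0.018, -0.072]
0 [0.607 0.024 0.125] [-0.086, -0.018, -0.076]
-0.04 [0.607 0.024 0.121] [-0.086, -0.018, -0.08]
```

View pics/s3.png

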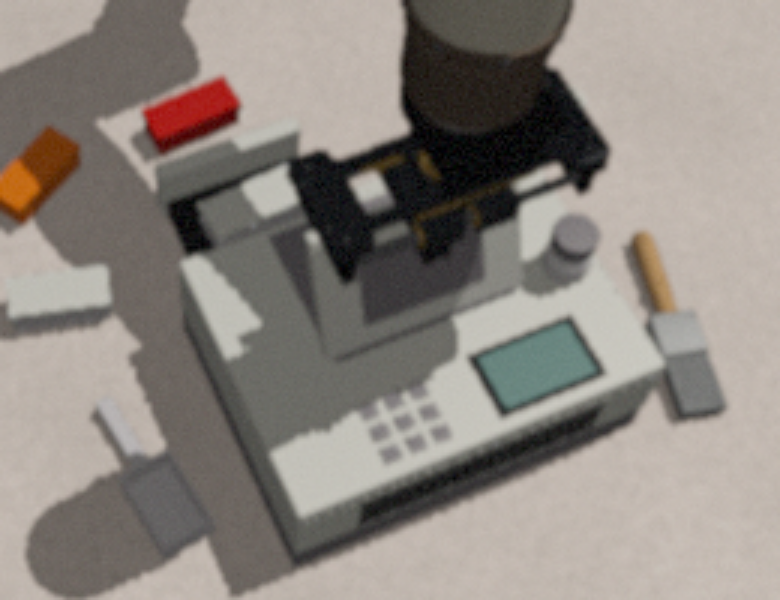

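The shut fingers are at about (435,240) in the crop, behind the cover's outer face. The jar at (572,245) is clear. I'll sweep along the arc next.

play_rows(
  commands=[
    [[-0.01, -0.002, 0.001, 0, 0, 0, 1], [-0.02, -0.004, 0.001, 0, 0, 0, 1], [-0.025, -0.005, 0.0, 0, 0, 0, 1], [-0.03, -0.006, -0.001, 0, 0, 0, 1], [-0.034, -0.007, -0.003, 0, 0, 0, 1]],
  ],
)

```text
time_s: 7.7
tcp_pos: [0.6611, 0.0346, 0.2039]
ee_rot: [[0.981, 0.195, 0.002], [0.195, -0.981, 0.001], [0.002, -0.0, -1.0]]
wrist_force: [-1.1, -0.3, -0.4]
gripper_width: 0.003
```

```bash
cat > cov.py <<'E'
from h import *
s=r.sense();print(s['time_s'],s['tcp_pos'],s['wrist_force'])
S=cloud(cap('scene'))
C=np.array([.677,.048]);L=(S[...,:2]-C);xa=L@[.981,.194];ya=L@[-.194,.981]
m=(ya<-.035)&(ya>-.075)&(S[...,2]>.122)&(S[...,2]<.24)&(xa<.02)&(xa>-.12)
p=np.c_[xa[m],S[...,2][m]]
if len(p)>20:
    vx,vz,x0,z0=cv2.fitLine(p.astype(np.float32),cv2.DIST_HUBER,0,.01,.01).ravel();print('th',np.arctan2(vz*np.sign(-vx),abs(vx)),len(p),np.median(p,0))
E
python3 cov.py
```

```text
7.7 [0.66113929 0.034644   0.20389898] [-1.1162266  -0.28675392 -0.3572661 ]
th 1.1759515 726 [-0.00580077  0.17749731]
```

play_rows(
  commands=[
    [[-0.004, -0.001, -0.001, 0, 0, 0, 1], [-0.008, -0.002, -0.003, 0, 0, 0, 1], [-0.012, -0.002, -0.005, 0, 0, 0, 1], [-0.016, -0.003, -0.008, 0, 0, 0, 1], [-0.02, -0.004, -0.011, 0, 0, 0, 1]],
  ],
)

```text
time_s: 8.25
tcp_pos: [0.6419, 0.0304, 0.1945]
ee_rot: [[0.981, 0.196, 0.003], [0.196, -0.981, -0.001], [0.003, 0.001, -1.0]]
wrist_force: [-3.3, 0.6, 12.8]
gripper_width: 0.003
```

```bash
python3 cov.py
```

```text
8.25 [0.64190876 0.03041194 0.19453003] [-3.28714049  0.56539827 12.81668468]
th 1.0809289 794 [-0.01131408  0.17702015]
```

Run:
```python
from h import *
c=cap('scene');cv2.imwrite('pics/s4.png',cv2.resize(c['image'][150:290,270:420,::-1],None,fx=4,fy=4))
W=cloud(c)
C=np.array([.677,.048]);L=(W[...,:2]-C);xa=L@[.981,.194];ya=L@[-.194,.981]
for lo in(-.075,-.06,-.045,.045,.06,.07):
    m=(ya>lo)&(ya<lo+.01)&(W[...,2]>.12)&(W[...,2]<.3)&(abs(xa)<.12)
    print(lo,[(z.round(3),np.round(np.median(xa[m&(abs(W[...,2]-z)<.004)]),3)) for z in np.arange(.13,.28,.012) if (m&(abs(W[...,2]-z)<.004)).sum()>3])
```

```text
-0.075 [(np.float64(0.13), np.float64(0.012)), (np.float64(0.142), np.float64(0.006)), (np.float64(0.154), np.float64(0.0)), (np.float64(0.166), np.float64(-0.007)), (np.float64(0.178), np.float64(-0.014)), (np.float64(0.19), np.float64(-0.02)), (np.float64(0.202), np.float64(-0.026)), (np.float64(0.214), np.float64(-0.033))]
-0.06 [(np.float64(0.13), np.float64(0.013)), (np.float64(0.142), np.float64(0.006)), (np.float64(0.154), np.float64(-0.001)), (np.float64(0.166), np.float64(-0.006)), (np.float64(0.178), np.float64(-0.013)), (np.float64(0.19), np.float64(-0.019)), (np.float64(0.202), np.float64(-0.026)), (np.float64(0.214), np.float64(-0.033))]
-0.045 [(np.float64(0.13), np.float64(0.012)), (np.float64(0.142), np.float64(0.007)), (np.float64(0.154), np.float64(0.001)), (np.float64(0.166), np.float64(-0.006)), (np.float64(0.178), np.float64(-0.012)), (np.float64(0.19), np.float64(-0.02)), (np.float64(0.202), np.float64(-0.026)), (np.float64(0.214), np.float64(-0.034))]
0.045 [(np.float64(0.13), np.float64(0.011)), (np.float64(0.142), np.float64(0.006)), (np.float64(0.154), np.fl
[... 174 characters left out ...]
, (np.float64(0.214), np.float64(-0.034))]
0.06 [(np.float64(0.13), np.float64(0.011)), (np.float64(0.142), np.float64(0.005)), (np.float64(0.154), np.float64(-0.001)), (np.float64(0.166), np.float64(-0.007)), (np.float64(0.178), np.float64(-0.014)), (np.float64(0.19), np.float64(-0.02)), (np.float64(0.202), np.float64(-0.026)), (np.float64(0.214), np.float64(-0.034))]
0.07 [(np.float64(0.13), np.float64(0.013)), (np.float64(0.142), np.float64(0.006)), (np.float64(0.154), np.float64(-0.001)), (np.float64(0.166), np.float64(-0.007)), (np.float64(0.178), np.float64(-0.014)), (np.float64(0.19), np.float64(-0.02)), (np.float64(0.202), np.float64(-0.026)), (np.float64(0.214), np.float64(-0.033))]
```

View pics/s4.png

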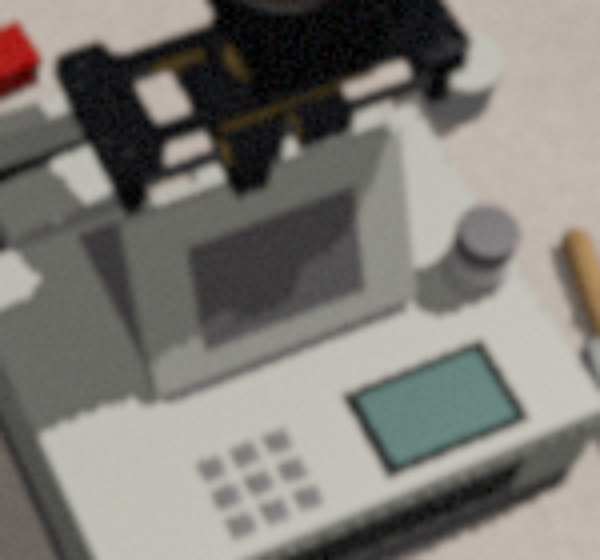

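Run:
```python
from h import *
c=cap('scene');s=r.sense();W=cloud(c);T=np.array(c['T']);K=np.array(c['intrinsics'])
def proj(p):
    q=np.linalg.inv(T)@np.r_[p,1];x,y=q[0]/-q[2],-q[1]/-q[2];k=1+c['k1']*(x*x+y*y)
    return K[0,0]*x*k+K[0,2],K[1,1]*y*k+K[1,2],-q[2]
C=np.array([.677,.048])
def w(xa,ya,z):return np.r_[C+xa*np.array([.981,.194])+ya*np.array([-.194,.981]),z]
def show(n,p):
    u,v,z=proj(p);print(n,np.round(p,3),'crop',round((u-270)*4),round((v-150)*4),round(z,3))
show('tcp',s['tcp_pos']);show('tcp+50',s['tcp_pos']+[0,0,.05]);show('tcp+70',s['tcp_pos']+[0,0,.07])
th=1.08
for ya in(-.082,0,.082):show('edge',w(.01-.115*np.cos(th)+.012*np.sin(th),ya,.113+.115*np.sin(th)+.012*np.cos(th)))
for a,b in[(250,185),(250,165),(245,150),(320,125),(285,145),(290,110),(220,190),(300,160),(130,195)]:
    print((a,b),np.round(W[150+b//4,270+a//4],3))
print(s['joints'],s['wrist_force'],s['moment'])
```

```text
tcp [0.641 0.03  0.194] crop 238 204 1.016
tcp+50 [0.641 0.03  0.244] crop 247 153 0.974
tcp+70 [0.641 0.03  0.264] crop 251 131 0.957
edge [ 0.66  -0.039  0.22 ] crop 123 231 0.978
edge [0.644 0.041 0.22 ] crop 265 179 0.994
edge [0.628 0.122 0.22 ] crop 402 129 1.011
(250, 185) [0.649 0.03  0.227]
(250, 165) [0.682 0.014 0.301]
(245, 150) [0.682 0.011 0.315]
(320, 125) [0.673 0.051 0.311]
(285, 145) [0.548 0.093 0.096]
(290, 110) [0.661 0.039 0.31 ]
(220, 190) [0.643 0.017 0.218]
(300, 160) [0.635 0.063 0.219]
(130, 195) [ 0.694 -0.048  0.314]
[ 1.71576852e+01  2.37159829e+01  2.68460167e+00  6.92271666e-02
 -6.88875977e+01  8.40961613e+01] [-3.48264324  0.40941413  9.05259358] [-0.01175302  1.09509749 -0.00298314]
```

Run:
```python
from h import *
c=cap('wrist');save(c,'w3.png');W=cloud(c)
C=np.array([.677,.048]);L=(W[...,:2]-C);xa=L@[.981,.194];ya=L@[-.194,.981]
s=r.sense();print(s['tcp_pos'],s['wrist_force'])
np.savez('w3.npz',xa=xa,ya=ya,z=W[...,2])
```

```text
[0.64105086 0.03028602 0.19434692] [-3.35696982 -0.34257936  8.91863138]
```

View pics/w3.png

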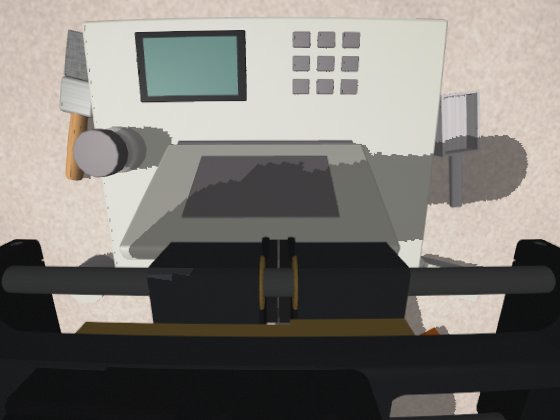

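Run:
```python
from h import *
d=np.load('w3.npz')
for v in range(224,300,5):
    print(v,[tuple(np.round([d[k][v,u] for k in('xa','ya','z')],3).tolist()) for u in(230,268,279,290)])
c=cap('wrist');M=np.linalg.inv(np.array(c['mount']));K=np.array(c['intrinsics'])
for n,p in dict(tcp=(0,0,0),front=(.0095,0,0),back=(-.0095,0,0),up=(.0095,0,-.03)).items():
    q=M@np.r_[p,1];print(n,K[0,0]*q[0]/-q[2]+K[0,2],K[1,1]*q[1]/q[2]+K[1,2],-q[2])
```

```text
224 [(-0.026, 0.019, 0.202), (-0.025, -0.005, 0.204), (-0.025, -0.012, 0.203), (-0.025, -0.018, 0.204)]
229 [(-0.027, 0.018, 0.207), (-0.027, -0.005, 0.207), (-0.027, -0.012, 0.208), (-0.027, -0.018, 0.208)]
234 [(-0.029, 0.017, 0.21), (-0.029, -0.005, 0.21), (-0.029, -0.012, 0.211), (-0.029, -0.018, 0.211)]
239 [(-0.031, 0.017, 0.214), (-0.027, -0.006, 0.224), (-0.029, -0.012, 0.22), (-0.027, -0.018, 0.224)]
244 [(-0.0, 0.003, 0.298), (-0.027, -0.006, 0.232), (-0.029, -0.012, 0.227), (-0.027, -0.017, 0.231)]
249 [(-0.001, 0.003, 0.301), (-0.027, -0.006, 0.237), (-0.028, -0.012, 0.235), (-0.027, -0.017, 0.238)]
254 [(-0.001, 0.002, 0.304), (-0.027, -0.006, 0.244), (-0.028, -0.012, 0.241), (-0.027, -0.017, 0.245)]
259 [(-0.001, 0.002, 0.307), (-0.028, -0.006, 0.247), (-0.03, -0.012, 0.244), (-0.029, -0.017, 0.246)]
264 [(-0.0, 0.001, 0.311), (-0.029, -0.006, 0.252), (-0.033, -0.012, 0.244), (-0.029, -0.017, 0.251)]
269 [(-0.001, 0.001, 0.312), (-0.005, -0.008, 0.304), (-0.005, -0.011, 0.304), (-0.005, -0.014, 0.304)]
274 [(-0.002, 0.001, 0.313), (-0.006, -0.008, 0.305), (-0.006, -0.011, 0.306), (-0.006, -0.014, 0.306)]
279 [(-0.003, 0.001, 0.313), (-0.007, -0.008, 0.306), (-0.007, -0.011, 0.307), (-0.007, -0.014, 0.307)]
284 [(-0.004, 0.001, 0.314), (-0.008, -0.008, 0.308), (-0.008, -0.011, 0.307), (-0.008, -0.014, 0.307)]
289 [(-0.006, 0.001, 0.313), (-0.009, -0.008, 0.308), (-0.009, -0.011, 0.308), (-0.009, -0.014, 0.308)]
294 [(-0.007, 0.001, 0.314), (-0.012, -0.008, 0.307), (-0.011, -0.011, 0.308), (-0.011, -0.014, 0.307)]
299 [(-0.009, 0.001, 0.314), (-0.036, -0.007, 0.269), (-0.042, -0.012, 0.259), (-0.037, -0.016, 0.268)]
tcp 276.8837880779374 239.5471967186686 0.20035656960417284
front 276.87232667833604 225.69617466834848 0.1978492331786949
back 276.89496615868455 253.05582989561475 0.20286390602965076
up 276.6809532760683 243.16348635996684 0.1689129818435196
```

play_rows(
  commands=[
    [[0.0, 0, 0.01, 0, 0, 0, 1], [0.0, 0, 0.03, 0, 0, 0, 1], [0, 0, 0.05, 0, 0, 0, 1], [0, 0, 0.07, 0, 0, 0, 1], [0, 0, 0.07, 0, 0, 0, 1]],
  ],
)

```text
time_s: 9.0
tcp_pos: [0.6429, 0.0308, 0.2651]
ee_rot: [[0.981, 0.195, 0.006], [0.195, -0.981, 0.001], [0.006, 0.0, -1.0]]
wrist_force: [0.6, 0.2, -0.3]
gripper_width: 0.005
```

```bash
python3 cov.py;python3 - <<'E'
from h import *
c=cap('wrist');save(c,'w4.png')
c=cap('scene');W=cloud(c)
C=np.array([.677,.048]);L=(W[...,:2]-C);xa=L@[.981,.194];ya=L@[-.194,.981]
for lo in(-.065,-.02,0,.02,.055):
    m=(ya>lo)&(ya<lo+.01)&(abs(xa)<.12)
    print(lo,[(z.round(3),np.round(np.median(xa[m&(abs(W[...,2]-z)<.004)]),3)) for z in np.arange(.13,.28,.012) if (m&(abs(W[...,2]-z)<.004)).sum()>3])
E
```

```text
9.0 [0.64290158 0.03081165 0.26506561] [ 0.61640633  0.16307573 -0.32976168]
th 1.0840693 799 [-0.01241466  0.17616297]
-0.065 [(np.float64(0.13), np.float64(0.011)), (np.float64(0.142), np.float64(0.006)), (np.float64(0.154), np.float64(-0.001)), (np.float64(0.166), np.float64(-0.008)), (np.float64(0.178), np.float64(-0.012)), (np.float64(0.19), np.float64(-0.02)), (np.float64(0.202), np.float64(-0.026)), (np.float64(0.214), np.float64(-0.033))]
-0.02 [(np.float64(0.13), np.float64(0.012)), (np.float64(0.142), np.float64(0.006)), (np.float64(0.154), np.float64(0.0)), (np.float64(0.166), np.float64(-0.007)), (np.float64(0.178), np.float64(-0.012)), (np.float64(0.19), np.float64(-0.018)), (np.float64(0.202), np.float64(-0.026)), (np.float64(0.214), np.float64(-0.033))]
0 [(np.float64(0.13), np.float64(0.012)), (np.float64(0.142), np.float64(0.005)), (np.float64(0.154), np.float64(-0.001)), (np.float64(0.166), np.float64(-0.007)), (np.float64(0.178), np.float64(-0.012)), (np.float64(0.19), np.float64(-0.02)), (np.float64(0.202), np.float64(-0.026)), (np.float64(0.214), np.float64(-0.035))]
0.02 [(np.float64(0.13), np.float64(0.012)), (np.float64(0.142), np.float64(0.007)), (np.float64(0.154), np.float64(-0.0)), (np.float64(0.166), np.float64(-0.006)), (np.float64(0.178), np.float64(-0.013)), (np.float64(0.19), np.float64(-0.019)), (np.float64(0.202), np.float64(-0.025)), (np.float64(0.214), np.float64(-0.033))]
0.055 [(np.float64(0.13), np.float64(0.011)), (np.float64(0.142), np.float64(0.005)), (np.float64(0.154), np.float64(-0.0)), (np.float64(0.166), np.float64(-0.007)), (np.float64(0.178), np.float64(-0.014)), (np.float64(0.19), np.float64(-0.021)), (np.float64(0.202), np.float64(-0.026)), (np.float64(0.214), np.float64(-0.034))]
```

View pics/w4.png

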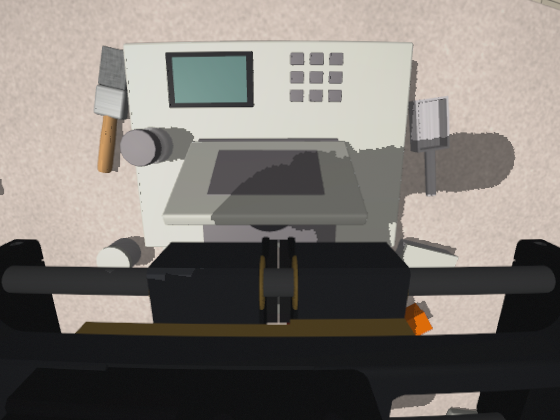

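Run:
```python
from h import *
c=cap('scene');s=r.sense();W=cloud(c);T=np.array(c['T']);K=np.array(c['intrinsics'])
p=s['tcp_pos']
for h in np.arange(-.01,.09,.008):
    q=np.linalg.inv(T)@np.r_[p+[0,0,h],1];x,y=q[0]/-q[2],q[1]/q[2];k=1+c['k1']*(x*x+y*y)
    u,v=K[0,0]*x*k+K[0,2],K[1,1]*y*k+K[1,2]
    a=W[round(v),round(u)];print(round(h,3),round(u),round(v),np.round(a-p,3),c['image'][round(v),round(u)],round(-q[2],3))
```

```text
-0.01 332 186 [-0.157  0.067 -0.259] [185 177 172] 0.969
-0.002 333 184 [-0.163  0.071 -0.261] [186 176 168] 0.962
0.006 333 182 [-0.168  0.072 -0.258] [165 156 148] 0.956
0.014 333 180 [ 0.011 -0.005  0.031] [76 72 68] 0.949
0.022 334 178 [ 0.012 -0.004  0.038] [15  7  7] 0.942
0.03 334 175 [ 0.013 -0.006  0.051] [ 4 10 13] 0.935
0.038 335 173 [ 0.01  -0.003  0.052] [13 17 22] 0.928
0.046 335 171 [ 0.042 -0.018  0.108] [18 26 25] 0.922
0.054 335 168 [ 0.041 -0.018  0.115] [18 23 26] 0.915
0.062 336 166 [ 0.039 -0.016  0.118] [23 23 21] 0.908
0.07 336 163 [ 0.034 -0.015  0.12 ] [19 21 26] 0.901
0.078 337 161 [ 0.03  -0.012  0.12 ] [16 21 15] 0.894
0.086 337 158 [ 0.027 -0.012  0.124] [66 51 30] 0.888
```

The visible fingertips end about 28 mm above the nominal TCP, so on the last sweep the tip slid onto the cover's edge. I'll repeat the approach lower to correct for that.

play_rows(
  commands=[
    [[0.025, -0.005, 0.0, 0, 0, 0, 1], [0.053, -0.01, 0.0, 0, 0, 0, 1], [0.053, -0.01, -0.03, 0, 0, 0, 1], [0.053, -0.01, -0.06, 0, 0, 0, 1], [0.053, -0.01, -0.09, 0, 0, 0, 1]],
  ],
)

```text
time_s: 9.7
tcp_pos: [0.6936, 0.0205, 0.1688]
ee_rot: [[0.981, 0.195, -0.003], [0.195, -0.981, -0.0], [-0.003, -0.0, -1.0]]
wrist_force: [0.3, -0.6, 0.1]
gripper_width: 0.001
```

play_rows(
  commands=[
    [[0, 0, 0, 0, 0, 0, 1], [0, 0, 0, 0, 0, 0, 1]],
  ],
)

```text
time_s: 9.9
tcp_pos: [0.6942, 0.0203, 0.1711]
ee_rot: [[0.981, 0.195, -0.002], [0.195, -0.981, -0.001], [-0.002, 0.001, -1.0]]
wrist_force: [0.1, 0.5, 0.5]
gripper_width: 0.005
```

```bash
python3 cov.py
python3 - <<'E'
from h import *
p0=r.sense()['tcp_pos'];C=np.array([.677,.048]);ya=-.03
for th in list(np.arange(1.08,0.1,-.12))+[.06,0,-.04]:
    xa=.01-.095*np.cos(th)+.012*np.sin(th)+.011;z=.113+.095*np.sin(th)+.012*np.cos(th)-.028
    w=np.r_[C+xa*np.array([.981,.194])+ya*np.array([-.194,.981]),z]
    print(round(th,2),np.round(w,3),np.round(w-p0,3).tolist())
E
```

```text
9.9 [0.69420643 0.02031094 0.1711122 ] [0.13490656 0.49165071 0.52699692]
th 1.0752238 494 [-0.00161887  0.1571603 ]
1.08 [0.67  0.016 0.174] [-0.025, -0.005, 0.002]
0.96 [0.66  0.014 0.17 ] [-0.036, -0.007, -0.003]
0.84 [0.65  0.012 0.164] [-0.045, -0.008, -0.009]
0.72 [0.641 0.01  0.157] [-0.054, -0.01, -0.016]
0.6 [0.633 0.009 0.149] [-0.062, -0.012, -0.024]
0.48 [0.626 0.007 0.14 ] [-0.069, -0.013, -0.033]
0.36 [0.62  0.006 0.13 ] [-0.075, -0.014, -0.043]
0.24 [0.616 0.005 0.119] [-0.079, -0.015, -0.054]
0.12 [0.612 0.005 0.108] [-0.083, -0.016, -0.065]
0.06 [0.611 0.004 0.103] [-0.084, -0.016, -0.07]
0 [0.61  0.004 0.097] [-0.085, -0.016, -0.076]
-0.04 [0.61  0.004 0.093] [-0.085, -0.016, -0.08]
```

play_rows(
  commands=[
    [[-0.012, -0.002, 0.0, 0, 0, 0, 1], [-0.025, -0.005, 0.001, 0, 0, 0, 1], [-0.031, -0.006, -0.001, 0, 0, 0, 1], [-0.036, -0.007, -0.003, 0, 0, 0, 1], [-0.041, -0.008, -0.006, 0, 0, 0, 1]],
  ],
)

```text
time_s: 10.45
tcp_pos: [0.6541, 0.0127, 0.1673]
ee_rot: [[0.981, 0.195, 0.003], [0.195, -0.981, 0.0], [0.003, 0.0, -1.0]]
wrist_force: [0.5, -0.1, 2.0]
gripper_width: 0.006
```

```bash
python3 cov.py
```

```text
10.45 [0.65410383 0.01266032 0.16726355] [ 0.51969164 -0.09709985  1.99422047]
th 0.8980306 716 [-0.01635568  0.16189033]
```

The cover is now at 0.90 rad, as the model predicts, with a 2 N contact force. I'll continue along the arc.

play_rows(
  commands=[
    [[-0.004, 0, -0.003, 0, 0, 0, 1], [-0.009, -0.001, -0.006, 0, 0, 0, 1], [-0.013, -0.002, -0.01, 0, 0, 0, 1], [-0.017, -0.003, -0.014, 0, 0, 0, 1], [-0.021, -0.004, -0.018, 0, 0, 0, 1]],
  ],
)

```text
time_s: 11.0
tcp_pos: [0.6319, 0.0088, 0.1471]
ee_rot: [[0.981, 0.195, -0.0], [0.195, -0.981, 0.0], [-0.0, -0.0, -1.0]]
wrist_force: [0.8, 0.3, 0.7]
gripper_width: 0.006
```

play_rows(
  commands=[
    [[-0.003, -0.001, -0.004, 0, 0, 0, 1], [-0.007, -0.001, -0.009, 0, 0, 0, 1], [-0.01, -0.002, -0.014, 0, 0, 0, 1], [-0.013, -0.002, -0.019, 0, 0, 0, 1], [-0.015, -0.003, -0.024, 0, 0, 0, 1]],
  ],
)

```text
time_s: 11.5
tcp_pos: [0.6168, 0.0057, 0.1233]
ee_rot: [[0.981, 0.195, -0.001], [0.195, -0.981, 0.0], [-0.001, -0.0, -1.0]]
wrist_force: [-0.2, 0.0, 1.3]
gripper_width: 0.004
```

```bash
python3 cov.py
```

```text
11.5 [0.6168338  0.00565136 0.12325334] [-0.19167045  0.04086769  1.25055303]
th 0.25990146 910 [-0.03580167  0.13897587]
```

play_rows(
  commands=[
    [[-0.002, 0, -0.006, 0, 0, 0, 1], [-0.004, -0.001, -0.012, 0, 0, 0, 1], [-0.005, -0.001, -0.018, 0, 0, 0, 1], [-0.006, -0.001, -0.023, 0, 0, 0, 1], [-0.007, -0.001, -0.027, 0, 0, 0, 1]],
  ],
)

```text
time_s: 12.05
tcp_pos: [0.6111, 0.0043, 0.0994]
ee_rot: [[0.981, 0.196, 0.002], [0.196, -0.981, -0.002], [0.001, 0.002, -1.0]]
wrist_force: [-7.9, 1.9, 26.4]
gripper_width: 0.002
```

play_rows(
  commands=[
    [[0, 0, -0.002, 0, 0, 0, 1], [0, 0, -0.004, 0, 0, 0, 1], [0, 0, -0.004, 0, 0, 0, 1], [0, 0, -0.004, 0, 0, 0, 1]],
  ],
)

```text
time_s: 12.45
tcp_pos: [0.6112, 0.0043, 0.0993]
ee_rot: [[0.98, 0.197, 0.004], [0.197, -0.98, -0.002], [0.004, 0.002, -1.0]]
wrist_force: [-11.1, 1.8, 26.9]
gripper_width: 0.005
```

```bash
python3 cov.py
```

```text
12.45 [0.61117483 0.00432754 0.09933329] [-11.07745688   1.8463931   26.93301068]
th 1.1591083 1215 [-0.04876586  0.1269093 ]
```

play_rows(
  commands=[
    [[0, 0, 0.02, 0, 0, 0, 1], [0, 0, 0.05, 0, 0, 0, 1], [0, 0, 0.09, 0, 0, 0, 1], [0, 0, 0.13, 0, 0, 0, 1], [0, 0, 0.17, 0, 0, 0, 1]],
  ],
)

```text
time_s: 13.0
tcp_pos: [0.6099, 0.0046, 0.2638]
ee_rot: [[0.981, 0.195, -0.001], [0.195, -0.981, 0.0], [-0.001, -0.0, -1.0]]
wrist_force: [0.7, 0.5, 0.1]
gripper_width: 0.005
```

play_rows(
  commands=[
    [[-0.04, 0, 0.03, 0, 0, 0, 1], [-0.08, 0, 0.05, 0, 0, 0, 1], [-0.12, 0, 0.07, 0, 0, 0, 1], [-0.15, 0, 0.07, 0, 0, 0, 1], [-0.15, 0, 0.07, 0, 0, 0, 1]],
  ],
)

```text
time_s: 13.5
tcp_pos: [0.4576, 0.0044, 0.3344]
ee_rot: [[0.981, 0.196, 0.003], [0.196, -0.981, 0.002], [0.003, -0.001, -1.0]]
wrist_force: [0.8, -0.0, 0.2]
gripper_width: 0.005
```

Run:
```python
from h import *
s=r.sense();print(s['time_s'],s['tcp_pos'],s['wrist_force'])
c=cap('scene');save(c,'s9.png');S=cloud(c)
W0=np.load('scene0.npz')['W']
C=np.array([.677,.048])
def loc(S):
    L=(S[...,:2]-C);return L@[.981,.194],L@[-.194,.981]
xa,ya=loc(S);z=S[...,2]
for lo in(-.1,-.08,-.06,-.04,-.02):
    m=(xa>lo)&(xa<lo+.02)&(abs(ya)<.07)&(z>.09)&(z<.2);print(lo,np.median(z[m]).round(4))
w=cap('wrist');W=cloud(w);z=W[...,2]
m=(abs(z-.101)<.004)&(W[...,0]>.42)&(W[...,0]<.58)
for y in(-.08,-.06,-.04,.06,.08,.1):
    k=m&(abs(W[...,1]-y)<.004)
    if k.sum()>5:print(y,np.round(np.percentile(W[k][:,0],[2]),4))
```

```text
13.5 [0.45757784 0.00443096 0.33440164] [ 0.84069174 -0.0111729   0.2189985 ]
-0.1 0.1245
-0.08 0.1252
-0.06 0.1251
-0.04 0.1251
-0.02 0.1248
-0.08 [0.4953]
-0.06 [0.4912]
-0.04 [0.4872]
0.06 [0.5514]
0.08 [0.5474]
0.1 [0.5434]
```

View pics/s9.png

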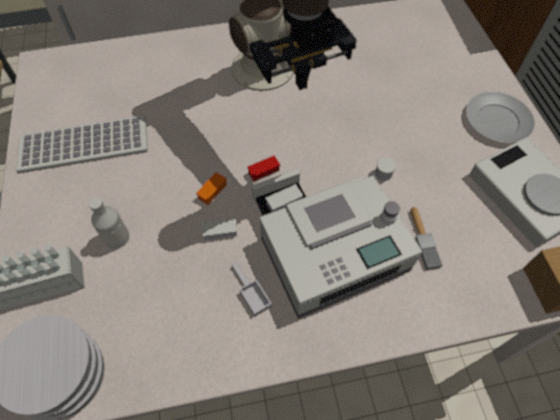

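The cover lies flat at (335,212), with its top at z ≈ 0.125 m all over. The left drawer is home, the right drawer is as it was, and the jar, cups, box and tools are in place. The gripper is clear, so I'm handing in.

```bash
python3 -c "
from h import *
print(r.finish_job())"
```

```text
the job is handed in; nothing more can be done
None
```

I pushed the left drawer, which holds the round cup, home to its stop, then swung the cover down flat. I handed the job in at about 13.6 s, and no verdict was reported.

**Last checks**
- **Left drawer:** its front face moved in 86 mm. It now sits at about -121 mm in the analyser's frame, where -120 mm is fully home, and it resisted a hard push of about 11 N.
- **Right drawer:** its front face reads the same as just after the drawer push, within 0.1 mm. Against the starting view it agrees to about 2 mm.
- **Cover:** its top measures z = 0.1245–0.125 m along its whole length, so it is flat shut.
- **Bystanders:** all looked in place in the last picture, and the arm was clear of everything.
- **Round cup:** not checked after the drawer closed, because it is hidden inside.

**What disagreed**
- **First cover sweep:** the visible fingertips end about 28 mm above the reported TCP, so this sweep rode onto the cover's edge (about 13 N) and only moved it to 1.08 rad. I backed off, corrected for the offset and closed it on the second sweep.
- **Angle fit:** my script's angle reading was meaningless once the cover was flat, so I used the surface heights instead.

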